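# Raise the beaker to the stirrer by one turn of the hand wheel

## Robot

A 6-joint arm with a two-finger parallel gripper is mounted at the origin on the work surface. World frame = base frame: x ahead of the robot, y to its left, z up, the work surface at z = 0. Lengths are in m, angles in degrees, forces in N, time in s.
With the tool pointing down it reaches from about 0.4 to 0.825 m from the base axis. Payload 7 kg.
Tool frame: the origin (TCP) lies at the very end of the fingers, on their centre line; the grasp point (between the pads) lies 19 mm behind it; z points along the fingers, y is the direction in which the jaws open and shut (so a half turn about z gives the same grasp; the last joint's range is limited). The gripper opens to 88 mm and grips with 3 to 60 N. Pads are 19 mm wide; open, the fingers measure 130 mm over their backs; the gripper's body (78 mm by 193 mm) begins 47 mm behind the grasp point.
Start: joints at [92.596, 20.546, 0.682, 0, -70.136, -16.507], TCP at [0.162, 0.655, 0.227] pointing down, gripper open.
Joint ranges: [-176.03, 176.03], [-82.01, 121.73], [-58.28, 71.71], [-173.87, 95.51], [-174.79, -0.11], [-173.66, 173.66]. Speed limits (degrees/s): [136.94, 136.94, 172.46, 180, 180, 180].

## Interface

Orientations are given as [roll, pitch, yaw] about the fixed x, y, z axes, in that order (R = Rz(yaw) Ry(pitch) Rx(roll)).
In Python, from plant import telemetry, optics, ctrl gives the robot as it stands.
- The arm moves only by the tool servo_tool, never from a script. Its argument "rows" is a list of rows, each a list of 3 entries, a list of its own where there are three numbers: the shift along the tool's x, y, z in m, then the turn, a rotation vector about the tool's x, y, z in units of 6 degrees (1.0 is 6 degrees), then the closure, from 0 (fully open) to 1 (shut). A call has 1 to 20 rows; each row shifts and turns the commanded pose from where the row before left it, along the tool's axes as they then stand; what a row does not reach is not made up. A row lasts 1/12 s, in which the tool goes at most 41.7 mm and 7.16 degrees, less where a joint would pass 70% of its speed; a pose out of reach is approached as far as the arm can. A call is refused whole if a number of a shift passes 0.0417 or a number of a turn 1, either way. A call with a gripper value outside its range is refused whole. The fingers move at their own pace and stop on an object; the grip force is fixed at half the most. Time passes only in rows, so rows that do not move let the fingers close. It gives the time, the measured TCP pose, the force and the opening at its end, in the units of the state.
- telemetry.get_obs(): the state, without advancing time (a new reading comes with each control period).
- optics.snapshot(name): name is "scene" or "top"; returns the picture (420x560x3 uint8, red, green, blue); there is no depth.
- optics.camera_info(name): a dict with "mtx" (3x3 intrinsics, pixels), "rvec" (rotation vector, rad) and "tvec" (3), from world to camera coordinates, as OpenCV has them. Camera axes: x right, y down, z forward; pixel columns grow to the right and rows downward; lengths in m; the calibration is good to about 2 mm. A picture is of the moment at which its call begins. camera_info takes no time and is no camera call.
- ctrl.close_job(): hands the job in, once; it reports no verdict.
The state is a dict: "clock": time; "joint_pos": joint angles; "qvel": joint speeds; "tau": joint torques, N m; "tool_pos": TCP position; "orientation": TCP orientation; "force": force on the tool from outside, world axes, zero at the start; "moment": the same for the moment, N m; "opening": finger opening in m.
Only numpy, scipy, OpenCV 4.12 (cv2) and the standard library are available. Lean on these libraries where they do the work, as an engineer would, in place of code of your own. Each camera call takes 0.05 s, during which the arm holds its last target.

## Task

Bring the beaker on the mixing stand up around the stirring paddle by pushing the black hand wheel round by its red upright knob, clockwise seen from above, through exactly one full turn, so that the knob stops back where it began, and do not run on past that. Push the knob gently with the outside of the fingers (do not grip it), leave the other things on the bench where they stand, and finish with the hand clear of the wheel.

Things in the scene. Friction and masses are not known exactly. Their poses are not given: they have to be found in the camera images.
- crank_wheel (a joint): Angle in rad of the black hand wheel (outside diameter 164 mm over its round rim, three spokes, level, turning about a vertical axis). It grows as the wheel turns clockwise seen from above; one full turn is 6.283. It starts anywhere between 0.3 and 5.9; stops at 0 and 13.2. The wheel needs about 0.15 to 0.2 N m (about 3 N at the knob) to turn, and stays where it is left, without running on.
- wheel_hub (a point): Point on the wheel's axis, at the top of its 40 mm wide hub, 110 mm above the bench; a 16 mm wide nut stands 4 mm above it. The top of the rim and spokes is at 107 mm above the bench. Its axes are the stand's: the base plate (200 x 600 x 14 mm) runs along its y, and the lift and stirrer stand 290 mm from the wheel's axis towards its -y (motor head down to 312 mm above the bench, column 600 mm tall at 450 mm).
- crank_knob (a point): Centre, half-way up, of the red upright knob of the wheel, a smooth fixed cylinder 18 mm in diameter and 46 mm tall, standing on a 22 mm wide steel collar on the wheel, 60 mm from the wheel's axis. This point is 131 mm above the bench; the knob's top is at 154 mm, its foot at 108 mm. It goes round with the wheel, clockwise from above as the joint grows.
- plate (a point): Point on the top face of the round aluminium lift plate (116 mm diameter), 50 mm from its centre. The plate only moves straight up and down, geared to the wheel: 25 mm up for one clockwise turn. It carries a glass beaker (76 mm diameter, 95 mm tall), clamped to it, under the paddle of the fixed stirrer.
- white_bottle: White plastic bottle, 60 mm diameter, 120 mm tall, standing near the stand; origin under its centre. To be left alone.
- amber_jar: Amber jar with black cap, 52 mm diameter, 75 mm tall; origin under its centre. To be left alone.
- weigh_tray: Open dark blue plastic tray, 110 x 80 x 22 mm; origin under its centre. To be left alone.
- spatula: Small steel spatula with a blue handle, 150 mm long, 14 mm wide, 8 mm thick, lying flat along its x on the base plate; origin under its middle. To be left alone.
- crucible: Small white ceramic cup, 48 mm diameter, 45 mm tall, standing on the stand's base plate; origin under its centre. To be left alone.
- flask: Small conical glass flask, 70 mm diameter at the foot, 104 mm tall; origin under its centre. To be left alone.

How it is judged (in metres and radians):
On the way:
1. the wheel has been pushed half a turn round (distance of plate from where it was at the start of the episode above 0.0115 m and distance of crank_knob from where it was at the start of the episode above 0.09 m).
At the end, for the whole second after the job is handed in: The wheel is at rest one full clockwise turn on from its start: its knob within 16 mm (about 15 degrees) of where it began, the lift plate 25 mm higher (within 1.4 mm). The six loose things on the bench are within 15 mm of where they were (distance of plate from where it was at the start of the episode between 0.0236 and 0.0264 m and distance of crank_knob from where it was at the start of the episode below 0.016 m and value of joint crank_wheel above 6.2 rad and not (velocity of joint crank_wheel above 0.05 rad/s) and not (velocity of joint crank_wheel below -0.05 rad/s) and distance of each of white_bottle, amber_jar, weigh_tray, spatula, crucible, flask from where it was at the start of the episode below 0.015 m); the robot touches nothing.
It fails at once if the wheel was run more than about 30 degrees past the full turn (distance of plate from where it was at the start of the episode above 0.0271 m).
It fails at once if the wheel was squeezed or pushed hard (over 35 N in all) (contact force between the fingers and crank_wheel above 35 N).
It fails at once if the beaker or lift was pushed by the arm instead of the wheel (contact force between any of the fingers, the arm and lift_plate above 1 N).
It fails at once if a bystander was knocked, lifted or carried off (distance of any of white_bottle, amber_jar, weigh_tray, spatula, crucible, flask from where it was at the start of the episode above 0.015 m).
It also fails if it takes over 54 s, if anything falls off the work surface, if the arm or the gripper's body presses on something with over 40 N, if the wrist force passes 120 N, or if a joint passes its speed limit or range.

## Working session

There is one attempt and no reset: what is moved stays moved. The work goes in short steps, Python scripts to look and compute and a tool call to move; the robot and the scene stay as the last step left them, time stands still between calls to the robot, and variables do not carry over. Pictures are saved under pics/ and viewed, and the job is handed in when it is done.

Besides the shell and the picture viewer there is one more tool, called after "Request:" as name(argument=value, ...) on one line, values as JSON. servo_tool: Moves the arm, as the interface text tells. Its arguments: {"type":"object","properties":{"rows":{"type":"array"}},"required":["rows"]}

```bash
mkdir -p pics; ls; python3 - <<'E'
from plant import telemetry, optics, ctrl
import cv2
print(telemetry.get_obs())
for n in("scene","top"):
    im=optics.snapshot(n); cv2.imwrite(f"pics/{n}0.png",im[:,:,::-1]); print(optics.camera_info(n))
E
```

```text
pics
{'clock': 0.0, 'joint_pos': array([ 9.25964183e+01,  2.05913307e+01,  6.34001920e-01, -1.94796400e-02,
       -7.01373781e+01, -1.65060740e+01]), 'qvel': array([ 0.04666323,  0.00829029, -0.04116906, -0.05096916,  0.06573259,
        0.12492839]), 'tau': array([-1.27568356e-06, -5.82721245e+01,  2.93058693e+01,  6.99716493e+00,
        7.05792612e-03, -1.60461550e-04]), 'tool_pos': array([0.16218669, 0.65471433, 0.22562763]), 'orientation': array([ 1.79903993e+02, -9.35287326e-03, -1.39162815e+01]), 'force': array([-0.89138843,  0.01521684, -0.65612761]), 'moment': array([-0.04118843,  0.02393343, -0.02222492]), 'opening': 0.0876222223034708}
{'mtx': array([[385.89053815,   0.        , 279.94571732],
       [  0.        , 385.89053815, 209.41307617],
       [  0.        ,   0.        ,   1.        ]]), 'rvec': array([ 0.72407604,  2.7875008 , -0.824804  ]), 'tvec': array([ 0.49986357, -0.22628417,  1.13828801])}
{'mtx': array([[467.85063456,   0.        , 280.09583431],
       [  0.        , 467.85063456, 206.24405927],
       [  0.        ,   0.        ,   1.        ]]), 'rvec': array([ 2.12683435, -2.11229531,  0.19042145]), 'tvec': array([0.04450095, 0.62157914, 1.02240533])}
```

View pics/scene0.png

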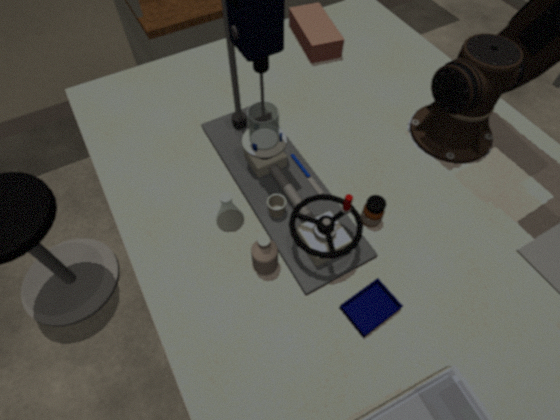

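View pics/top0.png

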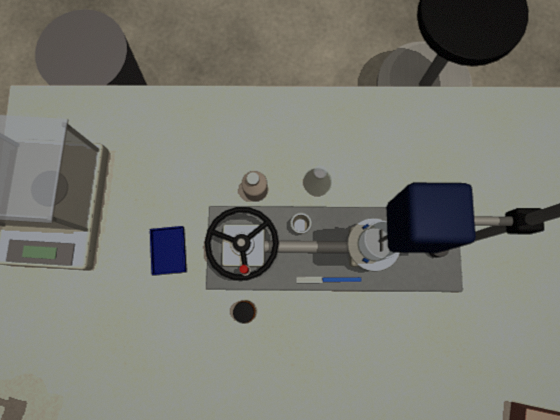

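The top view shows the wheel at about (242,243), its red knob at (244,269), the jar at (244,311), the bottle at (255,183), the flask at (318,180), the crucible at (300,223) and the tray at (168,250). The scene view agrees, with the knob at (348,202). Next I'll measure them.

```bash
cat > h.py <<'E'
import numpy as np, cv2
from plant import telemetry, optics, ctrl
def cam(n):
    c=optics.camera_info(n); R=cv2.Rodrigues(c["rvec"])[0]; return c["mtx"],R,c["tvec"]
def ray(n,uv):
    K,R,t=cam(n); d=R.T@np.linalg.inv(K)@np.array([uv[0],uv[1],1.]); return -R.T@t,d
def onz(n,uv,z):
    o,d=ray(n,uv); return o+d*(z-o[2])/d[2]
def two(u1,u2):
    o1,d1=ray("scene",u1);o2,d2=ray("top",u2)
    d1/=np.linalg.norm(d1);d2/=np.linalg.norm(d2)
    s=np.linalg.lstsq(np.c_[d1,-d2],o2-o1,rcond=None)[0]
    a,b=o1+s[0]*d1,o2+s[1]*d2
    return (a+b)/2,np.linalg.norm(a-b)
def proj(n,p):
    K,R,t=cam(n); q=K@(R@np.asarray(p)+t); return q[:2]/q[2]
def redmask(im):
    h=cv2.cvtColor(im,cv2.COLOR_RGB2HSV); return (((h[...,0]<8)|(h[...,0]>172))&(h[...,1]>170)&(h[...,2]>80)).astype(np.uint8)
E
python3 - <<'E'
from h import *
for n in("scene","top"):
    im=cv2.imread(f"pics/{n}0.png")[:,:,::-1].copy()
    m=redmask(im); k,l,st,c=cv2.connectedComponentsWithStats(m)
    print(n,[(st[i].tolist(),c[i].round(1)) for i in range(1,k) if st[i][4]>8])
    g=im.max(2); 
    x0,y0=(285,190) if n=="scene" else (200,200)
    cv2.imwrite(f"pics/{n}0c.png",cv2.resize(im[y0:y0+85 if n=='scene' else y0+125,x0:x0+85 if n=='scene' else x0+130][:,:,::-1],None,fx=5,fy=5 if n=='scene' else 4.5,interpolation=cv2.INTER_CUBIC) if 0 else cv2.resize(im[y0-20:y0+100,x0-10:x0+130][:,:,::-1],None,fx=5,fy=5,interpolation=cv2.INTER_CUBIC))
im=cv2.imread("pics/top0.png")
g=im.max(2); m=(g<60).astype(np.uint8)
k,l,st,c=cv2.connectedComponentsWithStats(m)
for i in range(1,k):
    if st[i][4]>60: print(st[i],c[i].round(1))
i=l[243,242]; 
if i:
    cs,_=cv2.findContours((l==i).astype(np.uint8),cv2.RETR_EXTERNAL,cv2.CHAIN_APPROX_NONE)
    e=cv2.fitEllipse(max(cs,key=len)); print(e); print("hub@.1",onz("top",e[0],.1)); 
for nm,uv,z in [("plate corners",(209,206),.014),("",(206,289),.014),("",(460,207),.014),("",(461,290),.014),("jar",(244,311),.075),("bottle",(252,178),.12),("flask",(320,173),.104),("cruc",(301,222),.059),("tray",(168,250),.02),("spat",(297,280),.02),("spat",(361,280),.02)]:
    print(nm,onz("top",uv,z).round(3))
E
```

```text
scene [([346, 195, 6, 6, 26], array([348.5, 197.3]))]
top [([240, 265, 8, 8, 52], array([243.4, 268.7]))]
[ 417    0  112   86 6464] [469.7  30.9]
[107  41  40  44 675] [128.7  71.8]
[ 379  183  181   75 5997] [450.3 218.7]
[245 193  20   8  62] [253.6 197.2]
[ 205  207   74   74 1959] [240.6 242.8]
[150 227  37  47 187] [165.1 245.2]
[313 250  39  17 102] [337.4 254.5]
[233 301  22  22 362] [243.4 311.8]
[510 402  50  18 320] [523.3 410.9]
plate corners [0.629 0.221 0.014]
 [0.432 0.22  0.014]
 [ 0.631 -0.383  0.014]
 [ 0.434 -0.372  0.014]
jar [0.385 0.126 0.075]
bottle [0.673 0.111 0.12 ]
flask [ 0.689 -0.04   0.104]
cruc [0.585 0.001 0.059]
tray [0.522 0.312 0.02 ]
spat [0.454 0.008 0.02 ]
spat [ 0.455 -0.14   0.02 ]
```

View pics/top0c.png

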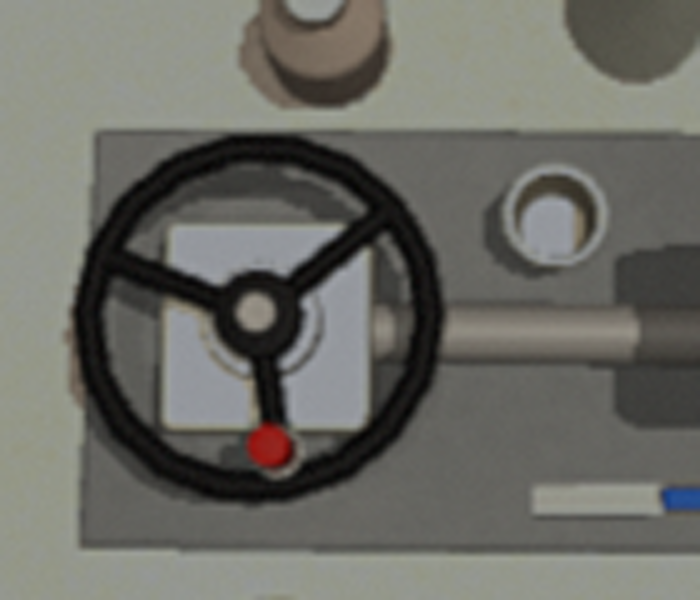

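View pics/scene0c.png

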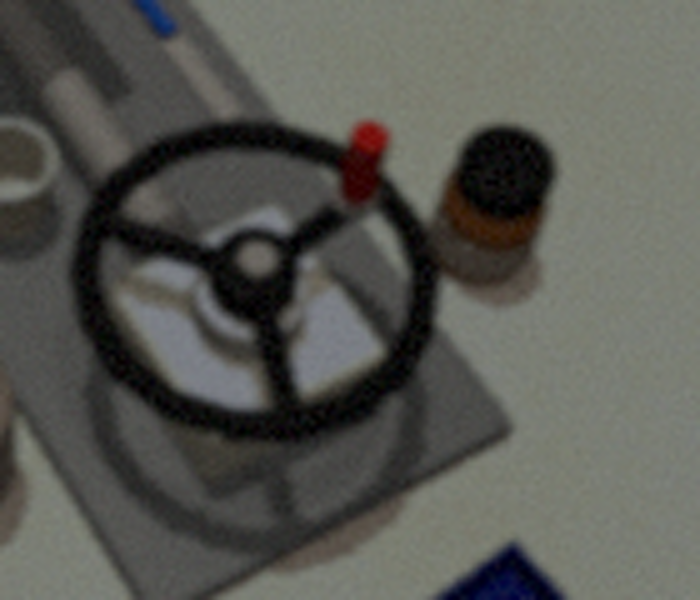

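```bash
python3 - <<'E'
from h import *
print("cam",ray("top",(0,0))[0],ray("scene",(0,0))[0])
print("knobtop2", two((349,197.4),(243.6,268.9)), "top@.154",onz("top",(243.6,268.9),.154),"sc@.154",onz("scene",(349,197.4),.154))
print("nut2", two((326.6,222),(241.4,242.4)), onz("top",(241.4,242.4),.114),onz("scene",(326.6,222),.114))
im=cv2.imread("pics/top0.png"); g=im.max(2); m=(g<60).astype(np.uint8)
k,l,st,c=cv2.connectedComponentsWithStats(m)
# largest comp in window
M=(l==l[208:282,205:279][g[208:282,205:279]<60][0]).astype(np.uint8) 
W=np.zeros_like(m); W[205:283,203:281]=m[205:283,203:281]
cs,_=cv2.findContours(W,cv2.RETR_EXTERNAL,cv2.CHAIN_APPROX_NONE); e=cv2.fitEllipse(cv2.convexHull(max(cs,key=len))); print(e,onz("top",e[0],.1))
a=onz("top",(e[0][0]-e[1][0]/2,e[0][1]),.1);b=onz("top",(e[0][0]+e[1][0]/2,e[0][1]),.1);print("diam",np.linalg.norm(a-b))
E
```

```text
cam [0.42008476 0.03938969 1.12054936] [0.8332272  0.46237337 0.82988615]
knobtop2 (array([0.47187139, 0.1224153 , 0.14968671]), np.float64(0.0006453978354548753)) top@.154 [0.47186796 0.12181863 0.154     ] sc@.154 [0.4739324  0.12479421 0.154     ]
nut2 (array([0.53079262, 0.13215187, 0.10926602]), np.float64(0.0013899227351377263)) [0.53077293 0.13123802 0.114     ] [0.53228755 0.13480584 0.114     ]
((241.0851593017578, 243.50779724121094), (73.1061019897461, 75.08802032470703), 40.93174743652344) [0.52987613 0.13314916 0.1       ]
diam 0.16010170156353995
```

```bash
cat >> h.py <<'E'
HUB=np.array([.531,.132]); 
def rows(wps,clo=1.0):
    """wps list of (x,y,z,yaw deg), prints tool-frame rows"""
    out=[]
    for a,b in zip(wps[:-1],wps[1:]):
        c,s=np.cos(np.radians(a[3])),np.sin(np.radians(a[3]))
        d=np.subtract(b[:3],a[:3])
        out.append([[round(c*d[0]+s*d[1],4),round(s*d[0]-c*d[1],4),round(-d[2],4)],[0,0,round(-(b[3]-a[3])/6,3)],clo])
    return out
def pr(r):
    print("["+",".join(str(x).replace(" ","") for x in r)+"]")
def lin(a,b,n): return [tuple(np.asarray(a)+(np.asarray(b)-np.asarray(a))*i/n) for i in range(n+1)]
E
python3 - <<'E'
from h import *
r=rows(lin((.1622,.6547,.2256,-13.9),(.475,.085,.2256,80),28))
pr(r[:14]);print();pr(r[14:])
E
```

```text
[[[np.float64(0.0157),np.float64(0.0171),np.float64(-0.0)],[0,0,np.float64(-0.559)],1.0],[[np.float64(0.0147),np.float64(0.018),np.float64(-0.0)],[0,0,np.float64(-0.559)],1.0],[[np.float64(0.0136),np.float64(0.0188),np.float64(-0.0)],[0,0,np.float64(-0.559)],1.0],[[np.float64(0.0125),np.float64(0.0196),np.float64(-0.0)],[0,0,np.float64(-0.559)],1.0],[[np.float64(0.0113),np.float64(0.0203),np.float64(-0.0)],[0,0,np.float64(-0.559)],1.0],[[np.float64(0.0101),np.float64(0.0209),np.float64(-0.0)],[0,0,np.float64(-0.559)],1.0],[[np.float64(0.0089),np.float64(0.0214),np.float64(-0.0)],[0,0,np.float64(-0.559)],1.0],[[np.float64(0.0076),np.float64(0.0219),np.float64(-0.0)],[0,0,np.float64(-0.559)],1.0],[[np.float64(0.0063),np.float64(0.0223),np.float64(-0.0)],[0,0,np.float64(-0.559)],1.0],[[np.float64(0.005),np.float64(0.0227),np.float64(-0.0)],[0,0,np.float64(-0.559)],1.0],[[np.float64(0.0037),np.float64(0.0229),np.float64(-0.0)],[0,0,np.float64(-0.559)],1.0],[[np.float64(0.0023),np.float64(0.0231),np.float64(-0.0)],[0,0,np.float64(-0.559)],1.0],[[np.float64(0.001),np.float64(0.0232),np.flo
[... 678 characters left out ...]
4(-0.0096),np.float64(0.0211),np.float64(-0.0)],[0,0,np.float64(-0.559)],1.0],[[np.float64(-0.0108),np.float64(0.0205),np.float64(-0.0)],[0,0,np.float64(-0.559)],1.0],[[np.float64(-0.012),np.float64(0.0199),np.float64(-0.0)],[0,0,np.float64(-0.559)],1.0],[[np.float64(-0.0131),np.float64(0.0191),np.float64(-0.0)],[0,0,np.float64(-0.559)],1.0],[[np.float64(-0.0142),np.float64(0.0183),np.float64(-0.0)],[0,0,np.float64(-0.559)],1.0],[[np.float64(-0.0153),np.float64(0.0175),np.float64(-0.0)],[0,0,np.float64(-0.559)],1.0],[[np.float64(-0.0163),np.float64(0.0165),np.float64(-0.0)],[0,0,np.float64(-0.559)],1.0],[[np.float64(-0.0172),np.float64(0.0156),np.float64(-0.0)],[0,0,np.float64(-0.559)],1.0]]
```

Request:
servo_tool(rows=[[[0.016,0.017,0],[0,0,-0.56],1],[[0.015,0.018,0],[0,0,-0.56],1],[[0.014,0.019,0],[0,0,-0.56],1],[[0.012,0.02,0],[0,0,-0.56],1],[[0.011,0.02,0],[0,0,-0.56],1],[[0.01,0.021,0],[0,0,-0.56],1],[[0.009,0.021,0],[0,0,-0.56],1],[[0.008,0.022,0],[0,0,-0.56],1],[[0.006,0.022,0],[0,0,-0.56],1],[[0.005,0.023,0],[0,0,-0.56],1],[[0.004,0.023,0],[0,0,-0.56],1],[[0.002,0.023,0],[0,0,-0.56],1],[[0.001,0.023,0],[0,0,-0.56],1],[[0,0.023,0],[0,0,-0.56],1]])

```text
clock: 1.27
tool_pos: [0.3192, 0.3693, 0.2263]
orientation: [180.0, 0.0, 33.3]
force: [0.6, -0.6, 0.1]
opening: 0.0023
```

Request:
servo_tool(rows=[[[-0.002,0.023,0],[0,0,-0.56],1],[[-0.003,0.023,0],[0,0,-0.56],1],[[-0.004,0.023,0],[0,0,-0.56],1],[[-0.006,0.022,0],[0,0,-0.56],1],[[-0.007,0.022,0],[0,0,-0.56],1],[[-0.008,0.022,0],[0,0,-0.56],1],[[-0.01,0.021,0],[0,0,-0.56],1],[[-0.011,0.02,0],[0,0,-0.56],1],[[-0.012,0.02,0],[0,0,-0.56],1],[[-0.013,0.019,0],[0,0,-0.56],1],[[-0.014,0.018,0],[0,0,-0.56],1],[[-0.015,0.018,0],[0,0,-0.56],1],[[-0.016,0.016,0],[0,0,-0.56],1],[[-0.017,0.016,0],[0,0,-0.56],1],[[0,0,0],[0,0,0],1],[[0,0,0],[0,0,0],1]])

```text
clock: 2.6
tool_pos: [0.4757, 0.0866, 0.2261]
orientation: [-180.0, 0.0, 80.0]
force: [-0.3, 0.6, -1.0]
opening: 0.0006
```

```bash
sed -i 's/round(c\*d\[0\]+s\*d\[1\],4),round(s\*d\[0\]-c\*d\[1\],4),round(-d\[2\],4)/float(round(c*d[0]+s*d[1],4)),float(round(s*d[0]-c*d[1],4)),float(round(-d[2],4))/; s/round(-(b\[3\]-a\[3\])\/6,3)/float(round(-(b[3]-a[3])\/6,2))/' h.py; python3 - <<'E'
from h import *
o=telemetry.get_obs(); print({k:np.round(o[k],3) for k in("clock","joint_pos","tool_pos","orientation","force","opening")})
for n in("scene","top"): cv2.imwrite(f"pics/{n}1.png",optics.snapshot(n)[:,:,::-1])
a=cv2.imread("pics/scene1.png")[100:300,220:440];cv2.imwrite("pics/scene1c.png",cv2.resize(a,None,fx=3,fy=3,interpolation=2))
E
```

```text
{'clock': np.float64(2.6), 'joint_pos': array([ 3.36770e+01,  2.28300e+00, -2.26910e+01, -8.00000e-03,
       -6.50800e+01,  1.36339e+02]), 'tool_pos': array([0.476, 0.087, 0.226]), 'orientation': array([-1.79956e+02,  3.20000e-02,  8.00130e+01]), 'force': array([-0.288,  0.564, -1.03 ]), 'opening': np.float64(0.001)}
```

View pics/scene1c.png

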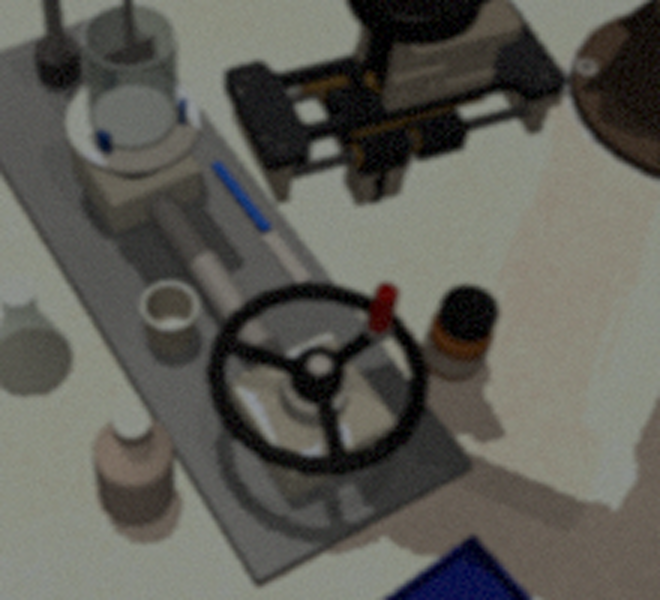

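View pics/top1.png

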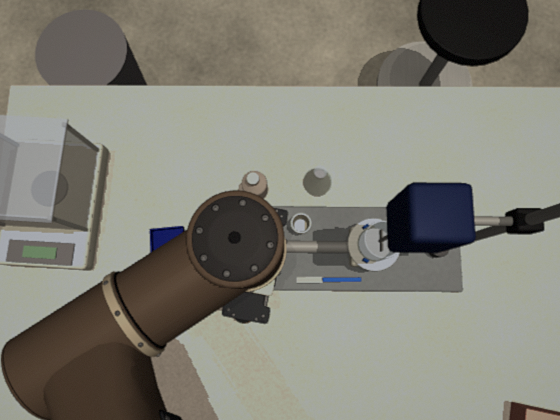

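The move ended where it was commanded, and the wheel hasn't moved. j1 runs about 20° ahead of the TCP bearing, so j6 allows yaw from roughly 110 to -222. I'll turn the tool from 105 to -220 while the knob goes round. Next: turn, then go down behind the knob.

```bash
python3 - <<'E'
from h import *
r=rows(lin((.4757,.0866,.2261,80),(.480,.0925,.2261,105),5)); pr(r)
E
```

```text
[[[0.0013,0.0006,-0.0],[0,0,-0.83],1.0],[[0.0013,0.0008,-0.0],[0,0,-0.83],1.0],[[0.0012,0.0009,-0.0],[0,0,-0.83],1.0],[[0.0011,0.001,-0.0],[0,0,-0.83],1.0],[[0.001,0.0011,-0.0],[0,0,-0.83],1.0]]
```

Request:
servo_tool(rows=[[[0.0013,0.0006,0],[0,0,-0.83],1],[[0.0013,0.0008,0],[0,0,-0.83],1],[[0.0012,0.0009,0],[0,0,-0.83],1],[[0.0011,0.001,0],[0,0,-0.83],1],[[0.001,0.0011,0],[0,0,-0.83],1],[[0,0,0.01],[0,0,0],1],[[0,0,0.015],[0,0,0],1],[[0,0,0.015],[0,0,0],1],[[0,0,0.015],[0,0,0],1],[[0,0,0.015],[0,0,0],1],[[0,0,0.012],[0,0,0],1],[[0,0,0.01],[0,0,0],1],[[0,0,0.006],[0,0,0],1],[[0,0,0],[0,0,0],1],[[0,0,0],[0,0,0],1]])

```text
clock: 3.95
tool_pos: [0.48, 0.0937, 0.1285]
orientation: [-180.0, 0.0, 105.0]
force: [0.1, -0.1, 0.0]
opening: -0.0
```

```bash
python3 - <<'E'
from h import *
o=telemetry.get_obs(); print({k:np.round(o[k],4) for k in("clock","joint_pos","tool_pos","orientation","force")})
cv2.imwrite("pics/scene2.png",optics.snapshot("scene")[:,:,::-1])
a=cv2.imread("pics/scene2.png")[100:300,220:440];cv2.imwrite("pics/scene2c.png",cv2.resize(a,None,fx=3,fy=3,interpolation=2))
E
```

```text
{'clock': np.float64(3.95), 'joint_pos': array([ 3.414120e+01,  8.259400e+00, -3.008880e+01,  1.140000e-02,
       -5.167430e+01,  1.608968e+02]), 'tool_pos': array([0.48  , 0.0937, 0.1285]), 'orientation': array([-1.799817e+02,  1.580000e-02,  1.050450e+02]), 'force': array([ 0.0615, -0.1251,  0.0183])}
```

View pics/scene2c.png

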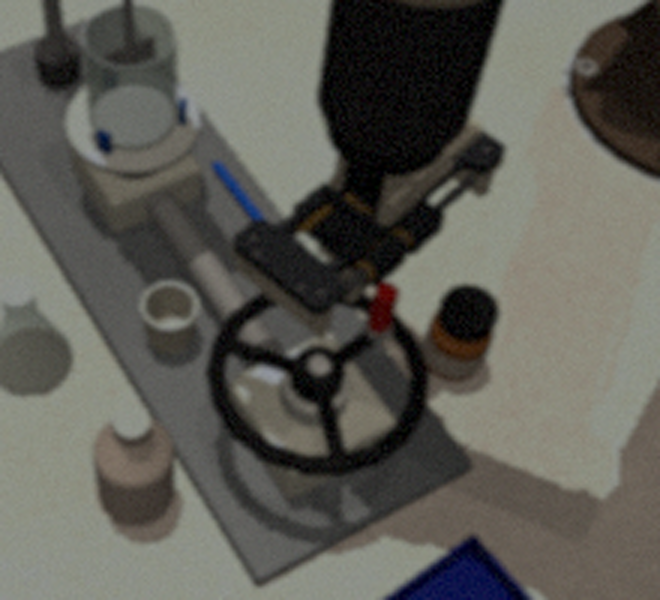

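The view shows the closed fingers just behind the knob at crop (378,305), with the hand body above its top and everything else in place. I'll close the gap and push the first 45°.

```bash
cat >> h.py <<'E'
PHI0=188.75
def pose(th,s=.0185,z=.1285):
    f=np.radians(PHI0-th); yw=105-325/360*th; y=np.radians(yw)
    p=HUB+.06*np.array([np.cos(f),np.sin(f)])-s*np.array([np.cos(y),np.sin(y)])
    return (p[0],p[1],z,yw)
E
python3 - <<'E'
from h import *
a=(.480,.0937,.1285,105.); 
pr(rows(lin(a,pose(0),4))); w=[pose(t) for t in np.arange(0,46,3)]; pr(rows(w)); print(pose(0),pose(45))
E
```

```text
[[[0.003,-0.0001,-0.0],[0,0,-0.0],1.0],[[0.003,-0.0001,-0.0],[0,0,-0.0],1.0],[[0.003,-0.0001,-0.0],[0,0,-0.0],1.0],[[0.003,-0.0001,-0.0],[0,0,-0.0],1.0]]
[[[0.0031,-0.0005,-0.0],[0,0,0.45],1.0],[[0.0031,-0.0004,-0.0],[0,0,0.45],1.0],[[0.0031,-0.0004,-0.0],[0,0,0.45],1.0],[[0.0031,-0.0004,-0.0],[0,0,0.45],1.0],[[0.0031,-0.0004,-0.0],[0,0,0.45],1.0],[[0.0031,-0.0004,-0.0],[0,0,0.45],1.0],[[0.0031,-0.0004,-0.0],[0,0,0.45],1.0],[[0.0031,-0.0003,-0.0],[0,0,0.45],1.0],[[0.0031,-0.0003,-0.0],[0,0,0.45],1.0],[[0.0031,-0.0003,-0.0],[0,0,0.45],1.0],[[0.0031,-0.0003,-0.0],[0,0,0.45],1.0],[[0.0031,-0.0003,-0.0],[0,0,0.45],1.0],[[0.0031,-0.0003,-0.0],[0,0,0.45],1.0],[[0.0031,-0.0002,-0.0],[0,0,0.45],1.0],[[0.0031,-0.0002,-0.0],[0,0,0.45],1.0]]
(np.float64(0.476486461706331), np.float64(0.10500296904225723), 0.1285, 105.0) (np.float64(0.47461245842684296), np.float64(0.15079816661142184), 0.1285, 64.375)
```

Request:
servo_tool(rows=[[[0.002,0,0],[0,0,0],1],[[0.002,0,0],[0,0,0],1],[[0.002,0,0],[0,0,0],1],[[0.002,0,0],[0,0,0],1],[[0.002,0,0],[0,0,0],1],[[0.002,0,0],[0,0,0],1],[[0.0031,-0.0005,0],[0,0,0.45],1],[[0.0031,-0.0004,0],[0,0,0.45],1],[[0.0031,-0.0004,0],[0,0,0.45],1],[[0.0031,-0.0004,0],[0,0,0.45],1],[[0.0031,-0.0004,0],[0,0,0.45],1],[[0.0031,-0.0004,0],[0,0,0.45],1]])

```text
clock: 5.0
tool_pos: [0.4715, 0.1228, 0.1287]
orientation: [-180.0, 0.1, 88.7]
force: [0.7, -2.8, 2.1]
opening: 0.0003
```

```bash
python3 - <<'E'
from h import *
o=telemetry.get_obs(); print({k:np.round(o[k],4) for k in("clock","joint_pos","tool_pos","orientation","force")},pose(18))
im=optics.snapshot("scene")
cv2.imwrite("pics/scene3.png",im[:,:,::-1])
a=cv2.imread("pics/scene3.png")[140:280,260:440];cv2.imwrite("pics/scene3c.png",cv2.resize(a,None,fx=4,fy=4,interpolation=2))
E
```

```text
{'clock': np.float64(5.0), 'joint_pos': array([ 3.779910e+01,  8.087400e+00, -3.028750e+01,  3.990000e-02,
       -5.167630e+01,  1.409134e+02]), 'tool_pos': array([0.4715, 0.1228, 0.1287]), 'orientation': array([-1.799799e+02,  5.660000e-02,  8.873720e+01]), 'force': array([ 0.686 , -2.7766,  2.1293])} (np.float64(0.47137664263324675), np.float64(0.12314895643525126), 0.1285, 88.75)
```

View pics/scene3c.png

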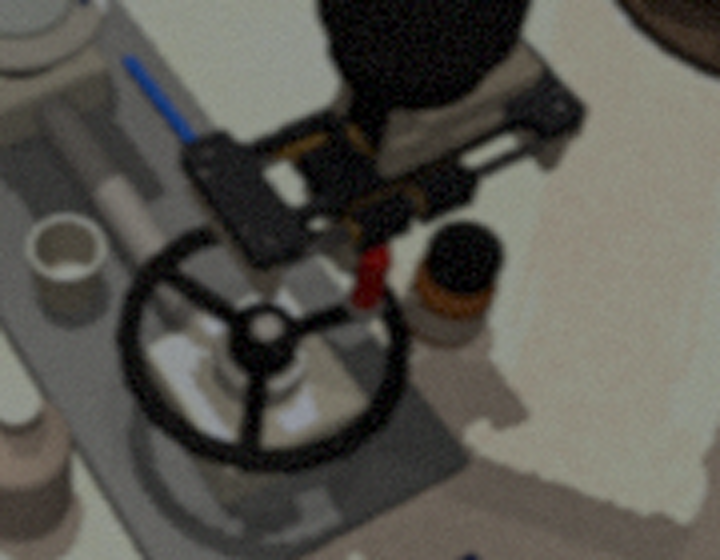

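The knob is following, with a reaction of about 3 N, and the pose matches the plan to within 0.4 mm. I'll carry on.

```bash
python3 - <<'E'
from h import *
for a in range(18,330,60):
    r=rows([pose(t) for t in np.arange(a,a+61,3)]); print(a,[x[0][0] for x in r][::4],[x[0][1] for x in r])
E
```

```text
18 [0.0031, 0.0031, 0.0031, 0.0031, 0.0031] [-0.0004, -0.0003, -0.0003, -0.0003, -0.0003, -0.0003, -0.0003, -0.0002, -0.0002, -0.0002, -0.0002, -0.0002, -0.0002, -0.0002, -0.0001, -0.0001, -0.0001, -0.0001, -0.0001, -0.0001]
78 [0.0031, 0.003, 0.003, 0.003, 0.003] [-0.0, -0.0, -0.0, 0.0, 0.0, 0.0, 0.0, 0.0001, 0.0001, 0.0001, 0.0001, 0.0001, 0.0001, 0.0002, 0.0002, 0.0002, 0.0002, 0.0002, 0.0002, 0.0002]
138 [0.0029, 0.0029, 0.0029, 0.0029, 0.0028] [0.0003, 0.0003, 0.0003, 0.0003, 0.0003, 0.0003, 0.0003, 0.0004, 0.0004, 0.0004, 0.0004, 0.0004, 0.0004, 0.0005, 0.0005, 0.0005, 0.0005, 0.0005, 0.0005, 0.0005]
198 [0.0028, 0.0028, 0.0028, 0.0027, 0.0027] [0.0006, 0.0006, 0.0006, 0.0006, 0.0006, 0.0006, 0.0006, 0.0007, 0.0007, 0.0007, 0.0007, 0.0007, 0.0007, 0.0007, 0.0007, 0.0008, 0.0008, 0.0008, 0.0008, 0.0008]
258 [0.0027, 0.0026, 0.0026, 0.0026, 0.0025] [0.0008, 0.0008, 0.0009, 0.0009, 0.0009, 0.0009, 0.0009, 0.0009, 0.0009, 0.0009, 0.001, 0.001, 0.001, 0.001, 0.001, 0.001, 0.001, 0.0011, 0.0011, 0.0011]
318 [0.0025, 0.0024, 0.0024, 0.0023, 0.0023] [0.0011, 0.0011, 0.0011, 0.0011, 0.0011, 0.0012, 0.0012, 0.0012, 0.0012, 0.0012, 0.0012, 0.0012, 0.0012, 0.0012, 0.0013, 0.0013, 0.0013, 0.0013, 0.0013, 0.0013]
```

Request:
servo_tool(rows=[[[0.0031,-0.0004,0],[0,0,0.45],1],[[0.0031,-0.0003,0],[0,0,0.45],1],[[0.0031,-0.0003,0],[0,0,0.45],1],[[0.0031,-0.0003,0],[0,0,0.45],1],[[0.0031,-0.0003,0],[0,0,0.45],1],[[0.0031,-0.0003,0],[0,0,0.45],1],[[0.0031,-0.0003,0],[0,0,0.45],1],[[0.0031,-0.0002,0],[0,0,0.45],1],[[0.0031,-0.0002,0],[0,0,0.45],1],[[0.0031,-0.0002,0],[0,0,0.45],1],[[0.0031,-0.0002,0],[0,0,0.45],1],[[0.0031,-0.0002,0],[0,0,0.45],1],[[0.0031,-0.0002,0],[0,0,0.45],1],[[0.0031,-0.0002,0],[0,0,0.45],1],[[0.0031,-0.0001,0],[0,0,0.45],1],[[0.0031,-0.0001,0],[0,0,0.45],1],[[0.0031,-0.0001,0],[0,0,0.45],1],[[0.0031,-0.0001,0],[0,0,0.45],1],[[0.0031,-0.0001,0],[0,0,0.45],1],[[0.0031,-0.0001,0],[0,0,0.45],1]])

```text
clock: 6.72
tool_pos: [0.4938, 0.1773, 0.128]
orientation: [-180.0, 0.2, 34.8]
force: [-3.7, -1.8, -0.2]
opening: 0.0005
```

```bash
python3 - <<'E'
from h import *
o=telemetry.get_obs(); print({k:np.round(o[k],4) for k in("clock","joint_pos","tool_pos","orientation","force")},np.round(pose(78),4))
im=optics.snapshot("scene")
cv2.imwrite("pics/scene4.png",im[:,:,::-1])
a=cv2.imread("pics/scene4.png")[140:280,260:440];cv2.imwrite("pics/scene4c.png",cv2.resize(a,None,fx=4,fy=4,interpolation=2))
E
```

```text
{'clock': np.float64(6.7167), 'joint_pos': array([ 4.11687e+01,  1.16461e+01, -2.58016e+01, -4.82000e-02,
       -5.27015e+01,  8.36427e+01]), 'tool_pos': array([0.4938, 0.1773, 0.128 ]), 'orientation': array([-1.799785e+02,  1.526000e-01,  3.478220e+01]), 'force': array([-3.7473, -1.8041, -0.1948])} [ 0.4945  0.1776  0.1285 34.5833]
```

View pics/scene4c.png

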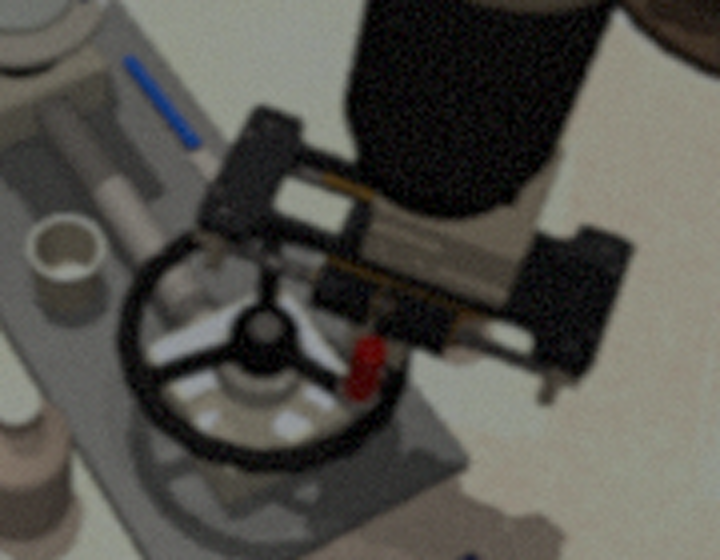

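The knob is now about 75° round, at crop (366,367), still centred on the finger face. The force is about 4 N. On to 138°.

Request:
servo_tool(rows=[[[0.0031,0,0],[0,0,0.46],1],[[0.0031,0,0],[0,0,0.46],1],[[0.0031,0,0],[0,0,0.46],1],[[0.0031,0,0],[0,0,0.45],1],[[0.003,0,0],[0,0,0.45],1],[[0.003,0,0],[0,0,0.45],1],[[0.003,0,0],[0,0,0.45],1],[[0.003,0.0001,0],[0,0,0.45],1],[[0.003,0.0001,0],[0,0,0.45],1],[[0.003,0.0001,0],[0,0,0.45],1],[[0.003,0.0001,0],[0,0,0.45],1],[[0.003,0.0001,0],[0,0,0.45],1],[[0.003,0.0001,0],[0,0,0.45],1],[[0.003,0.0002,0],[0,0,0.45],1],[[0.003,0.0002,0],[0,0,0.45],1],[[0.003,0.0002,0],[0,0,0.45],1],[[0.003,0.0002,0],[0,0,0.45],1],[[0.003,0.0002,0],[0,0,0.45],1],[[0.003,0.0002,0],[0,0,0.45],1],[[0.003,0.0002,0],[0,0,0.45],1]])

```text
clock: 8.43
tool_pos: [0.5519, 0.1859, 0.1282]
orientation: [-180.0, 0.0, -19.3]
force: [-3.1, 2.5, -0.9]
opening: 0.0002
```

```bash
python3 - <<'E'
from h import *
o=telemetry.get_obs(); print({k:np.round(o[k],4) for k in("clock","joint_pos","tool_pos","orientation","force")},np.round(pose(138),4))
im=optics.snapshot("scene")
cv2.imwrite("pics/scene5.png",im[:,:,::-1])
a=cv2.imread("pics/scene5.png")[140:280,240:420];cv2.imwrite("pics/scene5c.png",cv2.resize(a,None,fx=4,fy=4,interpolation=2))
E
```

```text
{'clock': np.float64(8.4333), 'joint_pos': array([ 37.7983,  16.648 , -18.78  ,  -0.0742, -54.5653,  32.9268]), 'tool_pos': array([0.5519, 0.1859, 0.1282]), 'orientation': array([-1.799615e+02,  4.710000e-02, -1.931790e+01]), 'force': array([-3.1062,  2.4592, -0.8974])} [  0.5515   0.1847   0.1285 -19.5833]
```

View pics/scene5c.png

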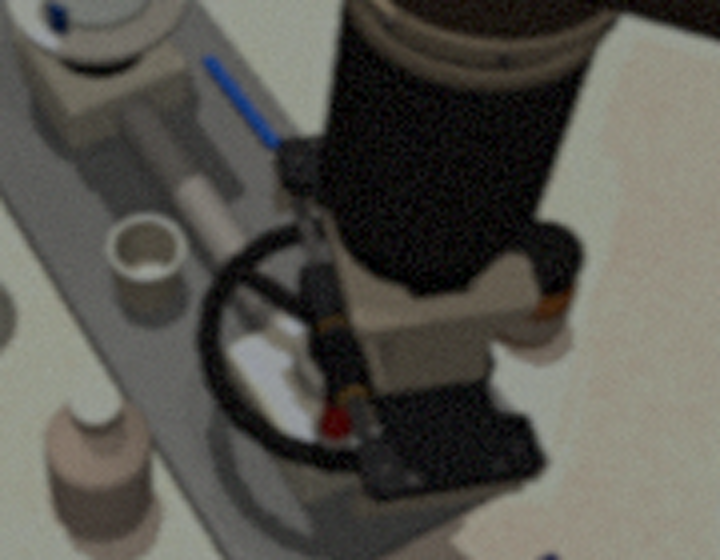

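Request:
servo_tool(rows=[[[0.0029,0.0005,0],[0,0,0.46],1],[[0.0029,0.0005,0],[0,0,0.46],1],[[0.0029,0.0004,0],[0,0,0.46],1],[[0.0029,0.0004,0],[0,0,0.45],1],[[0.0029,0.0004,0],[0,0,0.45],1],[[0.0029,0.0004,0],[0,0,0.45],1],[[0.0029,0.0004,0],[0,0,0.45],1],[[0.0029,0.0004,0],[0,0,0.45],1],[[0.0029,0.0004,0],[0,0,0.45],1],[[0.0029,0.0004,0],[0,0,0.45],1],[[0.0029,0.0004,0],[0,0,0.45],1],[[0.0029,0.0004,0],[0,0,0.45],1],[[0.0029,0.0004,0],[0,0,0.45],1],[[0.0029,0.0005,0],[0,0,0.45],1],[[0.0029,0.0005,0],[0,0,0.45],1],[[0.0029,0.0005,0],[0,0,0.45],1],[[0.0028,0.0005,0],[0,0,0.45],1],[[0.0028,0.0005,0],[0,0,0.45],1],[[0.0028,0.0005,0],[0,0,0.45],1],[[0.0028,0.0005,0],[0,0,0.45],1]])

```text
clock: 10.15
tool_pos: [0.5864, 0.1411, 0.1289]
orientation: [-179.8, 0.1, -73.4]
force: [1.9, 2.9, -0.5]
opening: 0.0004
```

```bash
python3 - <<'E'
from h import *
o=telemetry.get_obs(); print({k:np.round(o[k],4) for k in("clock","joint_pos","tool_pos","orientation","force")},np.round(pose(198),4))
im=optics.snapshot("scene"); im2=optics.snapshot("top")
cv2.imwrite("pics/scene6.png",im[:,:,::-1]);cv2.imwrite("pics/top6.png",im2[:,:,::-1])
a=cv2.imread("pics/scene6.png")[140:280,240:420];cv2.imwrite("pics/scene6c.png",cv2.resize(a,None,fx=4,fy=4,interpolation=2))
E
```

```text
{'clock': np.float64(10.15), 'joint_pos': array([ 3.20626e+01,  1.83094e+01, -1.62554e+01, -1.22000e-02,
       -5.52680e+01, -1.54854e+01]), 'tool_pos': array([0.5864, 0.1411, 0.1289]), 'orientation': array([-1.798416e+02,  5.430000e-02, -7.342970e+01]), 'force': array([ 1.9479,  2.8684, -0.4967])} [  0.585    0.1401   0.1285 -73.75  ]
```

View pics/scene6c.png

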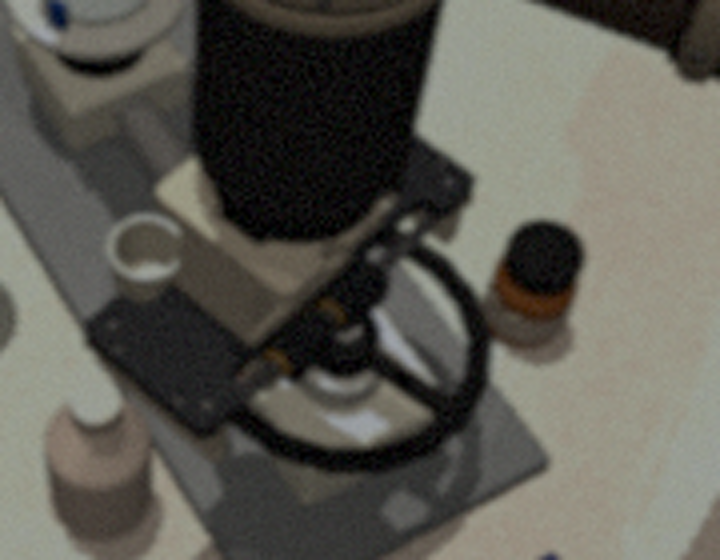

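View pics/top6.png

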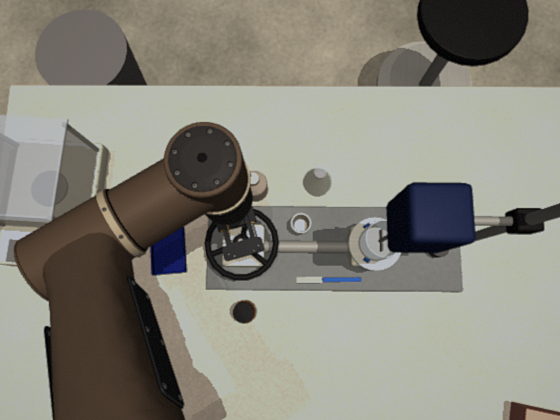

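Wheel is past half a turn, the force is about 3.5 N, and the bystanders haven't moved in the top view. On to 258°.

Request:
servo_tool(rows=[[[0.0028,0.0007,0],[0,0,0.46],1],[[0.0028,0.0007,0],[0,0,0.46],1],[[0.0028,0.0007,0],[0,0,0.46],1],[[0.0028,0.0007,0],[0,0,0.45],1],[[0.0028,0.0007,0],[0,0,0.45],1],[[0.0028,0.0007,0],[0,0,0.45],1],[[0.0028,0.0007,0],[0,0,0.45],1],[[0.0028,0.0008,0],[0,0,0.45],1],[[0.0028,0.0008,0],[0,0,0.45],1],[[0.0028,0.0008,0],[0,0,0.45],1],[[0.0028,0.0008,0],[0,0,0.45],1],[[0.0027,0.0008,0],[0,0,0.45],1],[[0.0027,0.0008,0],[0,0,0.45],1],[[0.0027,0.0008,0],[0,0,0.45],1],[[0.0027,0.0008,0],[0,0,0.45],1],[[0.0027,0.0008,0],[0,0,0.45],1],[[0.0027,0.0008,0],[0,0,0.45],1],[[0.0027,0.0008,0],[0,0,0.45],1],[[0.0027,0.0008,0],[0,0,0.45],1],[[0.0027,0.0008,0],[0,0,0.45],1]])

```text
clock: 11.92
tool_pos: [0.5635, 0.0905, 0.1291]
orientation: [-179.9, 0.1, -127.6]
force: [2.7, 0.3, -0.3]
opening: 0.0007
```

```bash
python3 - <<'E'
from h import *
o=telemetry.get_obs(); print({k:np.round(o[k],4) for k in("clock","joint_pos","tool_pos","orientation","force")},np.round(pose(258),4))
im=optics.snapshot("scene"); im2=optics.snapshot("top")
cv2.imwrite("pics/scene7.png",im[:,:,::-1]);cv2.imwrite("pics/top7.png",im2[:,:,::-1])
a=cv2.imread("pics/scene7.png")[110:260,220:420];cv2.imwrite("pics/scene7c.png",cv2.resize(a,None,fx=4,fy=4,interpolation=2))
for s in (258,300,318):
  r=rows([pose(t) for t in np.arange(s,s+1.6,1.5)]);print(r)
E
```

```text
{'clock': np.float64(11.9167), 'joint_pos': array([ 2.87910e+01,  1.54897e+01, -2.03602e+01,  4.50000e-02,
       -5.40149e+01, -6.63878e+01]), 'tool_pos': array([0.5635, 0.0905, 0.1291]), 'orientation': array([-1.799124e+02,  1.093000e-01, -1.275704e+02]), 'force': array([ 2.6769,  0.286 , -0.2566])} [ 5.636000e-01  9.050000e-02  1.285000e-01 -1.279167e+02]
[[[0.0013, 0.0004, -0.0], [0, 0, 0.23], 1.0]]
[[[0.0013, 0.0005, -0.0], [0, 0, 0.23], 1.0]]
[[[0.0012, 0.0005, -0.0], [0, 0, 0.23], 1.0]]
```

View pics/scene7c.png

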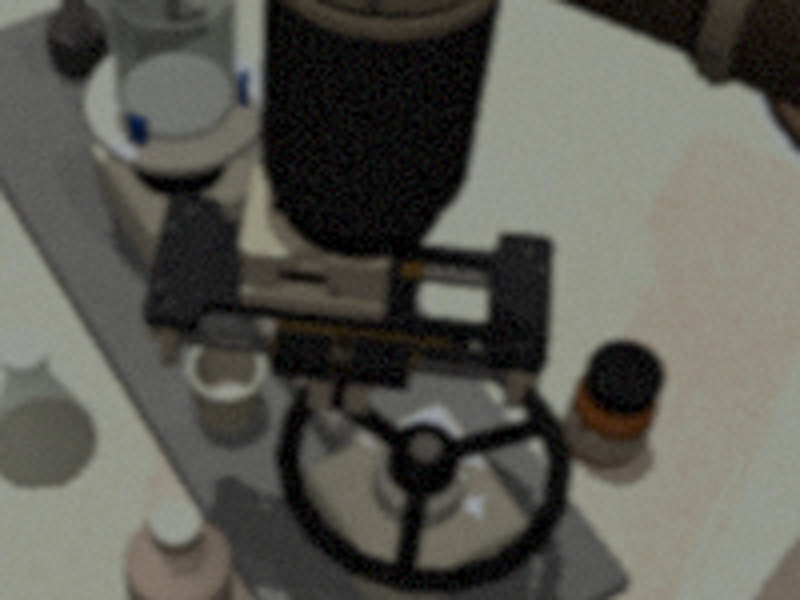

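View pics/top7.png

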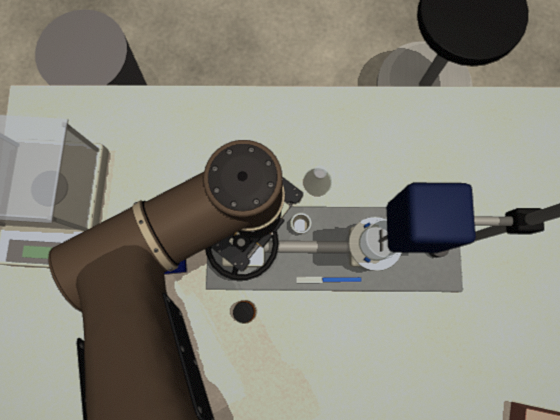

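The plate has risen visibly, and the hidden knob's spoke points at the fingers at crop (355,405). Nothing else has moved. On to 318°.

Request:
servo_tool(rows=[[[0.0027,0.0008,0],[0,0,0.46],1],[[0.0027,0.0008,0],[0,0,0.46],1],[[0.0027,0.0008,0],[0,0,0.46],1],[[0.0026,0.0009,0],[0,0,0.45],1],[[0.0026,0.0009,0],[0,0,0.45],1],[[0.0026,0.0009,0],[0,0,0.45],1],[[0.0026,0.0009,0],[0,0,0.45],1],[[0.0026,0.0009,0],[0,0,0.45],1],[[0.0026,0.0009,0],[0,0,0.45],1],[[0.0026,0.0009,0],[0,0,0.45],1],[[0.0026,0.001,0],[0,0,0.45],1],[[0.0026,0.001,0],[0,0,0.45],1],[[0.0026,0.001,0],[0,0,0.45],1],[[0.0025,0.001,0],[0,0,0.45],1],[[0.0025,0.001,0],[0,0,0.45],1],[[0.0025,0.001,0],[0,0,0.45],1],[[0.0025,0.001,0],[0,0,0.45],1],[[0.0025,0.0011,0],[0,0,0.45],1],[[0.0025,0.0011,0],[0,0,0.45],1],[[0.0025,0.0011,0],[0,0,0.45],1]])

```text
clock: 13.68
tool_pos: [0.5122, 0.0855, 0.1292]
orientation: [179.9, 0.2, 178.3]
force: [5.5, 2.7, -2.0]
opening: 0.0002
```

```bash
python3 - <<'E'
from h import *
o=telemetry.get_obs(); print({k:np.round(o[k],4) for k in("clock","joint_pos","tool_pos","orientation","force")},np.round(pose(318),4))
im=optics.snapshot("scene"); im2=optics.snapshot("top")
cv2.imwrite("pics/scene8.png",im[:,:,::-1]);cv2.imwrite("pics/top8.png",im2[:,:,::-1])
a=cv2.imread("pics/scene8.png")[110:260,220:420];cv2.imwrite("pics/scene8c.png",cv2.resize(a,None,fx=4,fy=4,interpolation=2))
m=redmask(im); k,l,st,c=cv2.connectedComponentsWithStats(m); print([(st[i].tolist(),c[i].round(1)) for i in range(1,k) if st[i][4]>4])
for t in (310,315,318,321):
  f=np.radians(PHI0-t); p=HUB+.06*np.array([np.cos(f),np.sin(f)]); print(t,proj("scene",[*p,.154]).round(1),proj("scene",[*p,.110]).round(1))
E
```

```text
{'clock': np.float64(13.6833), 'joint_pos': array([ 3.117860e+01,  1.085160e+01, -2.668680e+01,  3.420000e-02,
       -5.222830e+01, -1.229149e+02]), 'tool_pos': array([0.5122, 0.0855, 0.1292]), 'orientation': array([179.896 ,   0.2106, 178.2844]), 'force': array([ 5.4624,  2.7447, -1.9713])} [ 5.115000e-01  8.490000e-02  1.285000e-01 -1.820833e+02]
[]
310 [327.5 187.6] [325.4 199.1]
315 [329.9 187.7] [327.8 199.2]
318 [331.4 187.9] [329.1 199.4]
321 [332.8 188.1] [330.5 199.6]
```

View pics/scene8c.png

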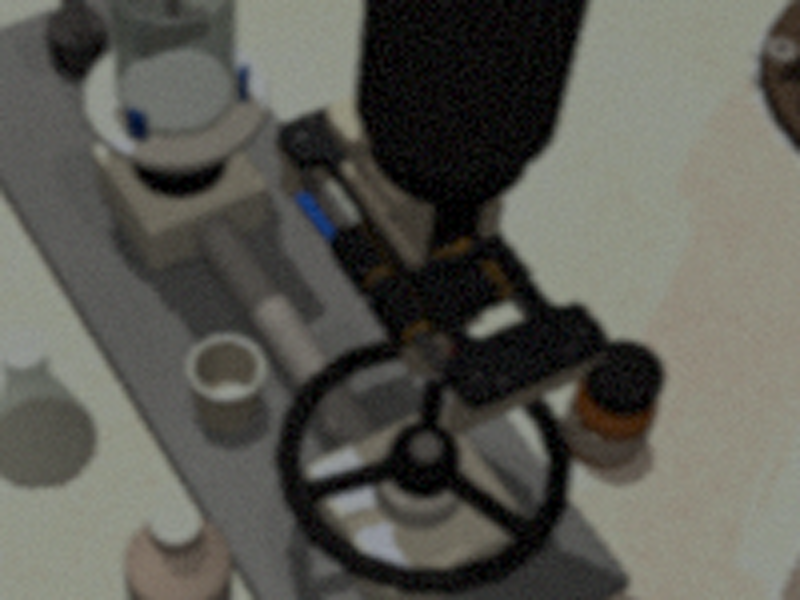

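```bash
python3 - <<'E'
from h import *
for uv in [(434,402),(335,483),(500,513)]:
    p=onz("scene",(uv[0]/4+220,uv[1]/4+110),.104)[:2]-HUB-[.0015,.003]; print(p.round(3),np.degrees(np.arctan2(p[1],p[0]))%360)
a=rows([pose(t) for t in np.arange(318,361,3)]); pr(a)
E
```

```text
[-0.025 -0.028] 228.7817325280979
[ 0.051 -0.01 ] 348.65765939221893
[-0.017  0.049] 109.00280010053366
[[[0.0025,0.0011,-0.0],[0,0,0.45],1.0],[[0.0025,0.0011,-0.0],[0,0,0.45],1.0],[[0.0025,0.0011,-0.0],[0,0,0.45],1.0],[[0.0024,0.0011,-0.0],[0,0,0.45],1.0],[[0.0024,0.0011,-0.0],[0,0,0.45],1.0],[[0.0024,0.0012,-0.0],[0,0,0.45],1.0],[[0.0024,0.0012,-0.0],[0,0,0.45],1.0],[[0.0024,0.0012,-0.0],[0,0,0.45],1.0],[[0.0024,0.0012,-0.0],[0,0,0.45],1.0],[[0.0024,0.0012,-0.0],[0,0,0.45],1.0],[[0.0024,0.0012,-0.0],[0,0,0.45],1.0],[[0.0024,0.0012,-0.0],[0,0,0.45],1.0],[[0.0023,0.0012,-0.0],[0,0,0.45],1.0],[[0.0023,0.0012,-0.0],[0,0,0.45],1.0]]
```

All three spokes agree that the knob stands at about 229°, so 320° are done and about 40° remain. I'll push another 33° or so and then check.

Request:
servo_tool(rows=[[[0.0025,0.0011,0],[0,0,0.45],1],[[0.0025,0.0011,0],[0,0,0.45],1],[[0.0025,0.0011,0],[0,0,0.45],1],[[0.0024,0.0011,0],[0,0,0.45],1],[[0.0024,0.0011,0],[0,0,0.45],1],[[0.0024,0.0012,0],[0,0,0.45],1],[[0.0024,0.0012,0],[0,0,0.45],1],[[0.0024,0.0012,0],[0,0,0.45],1],[[0.0024,0.0012,0],[0,0,0.45],1],[[0.0024,0.0012,0],[0,0,0.45],1],[[0.0024,0.0012,0],[0,0,0.45],1],[[0,0,0],[0,0,0],1]])

```text
clock: 14.78
tool_pos: [0.4905, 0.1046, 0.1293]
orientation: [179.8, 0.2, 148.6]
force: [9.2, 1.9, -3.1]
opening: 0.0004
```

```bash
python3 - <<'E'
from h import *
o=telemetry.get_obs(); print({k:np.round(o[k],4) for k in("clock","joint_pos","tool_pos","orientation","force")},np.round(pose(351),4))
im=optics.snapshot("scene"); im2=optics.snapshot("top")
cv2.imwrite("pics/scene9.png",im[:,:,::-1]);cv2.imwrite("pics/top9.png",im2[:,:,::-1])
a=cv2.imread("pics/scene9.png")[110:260,220:420];cv2.imwrite("pics/scene9c.png",cv2.resize(a,None,fx=4,fy=4,interpolation=2))
m=redmask(im); k,l,st,c=cv2.connectedComponentsWithStats(m); print([(st[i].tolist(),c[i].round(1)) for i in range(1,k) if st[i][4]>4])
E
```

```text
{'clock': np.float64(14.7833), 'joint_pos': array([ 3.457780e+01,  9.191200e+00, -2.882820e+01,  8.350000e-02,
       -5.172190e+01, -1.560628e+02]), 'tool_pos': array([0.4905, 0.1046, 0.1293]), 'orientation': array([1.797903e+02, 1.651000e-01, 1.485663e+02]), 'force': array([ 9.1837,  1.8898, -3.0839])} [ 4.89600e-01  1.03900e-01  1.28500e-01 -2.11875e+02]
[]
```

View pics/scene9c.png

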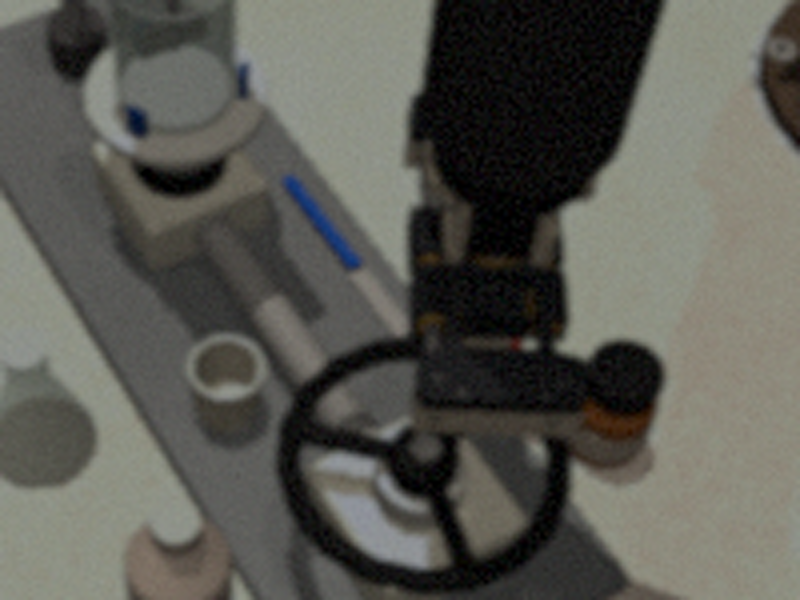

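```bash
python3 - <<'E'
from h import *
def ang(uv,s,o):
    p=onz("scene",(uv[0]/s+o[0],uv[1]/s+o[1]),.104)[:2]-HUB-[.0015,.003]; return np.degrees(np.arctan2(p[1],p[0]))%360
print("init",ang((130,231),5,(275,170)),ang((280,385),5,(275,170)))
print("now",ang((325,437),4,(220,110)),ang((457,540),4,(220,110)))
E
```

```text
init 309.45617660570144 67.80275272168271
now 316.97593674632304 76.30447139837423
```

Spokes show about 8° still to go. Two small rows more, then back away and rise.

Request:
servo_tool(rows=[[[0.002,0.001,0],[0,0,0.4],1],[[0.002,0.001,0],[0,0,0.4],1],[[0.0015,0.0007,0],[0,0,0.3],1],[[0,0,0],[0,0,0],1],[[-0.003,0,0],[0,0,0],1],[[-0.004,0,0],[0,0,0],1],[[-0.005,0,0],[0,0,0],1],[[-0.003,0,-0.005],[0,0,0],1],[[0,0,-0.015],[0,0,0],1],[[0,0,-0.02],[0,0,0],1],[[0,0,-0.02],[0,0,0],1],[[0,0,-0.02],[0,0,0],1],[[0,0,-0.015],[0,0,0],1],[[0,0,0],[0,0,0],1]])

```text
clock: 16.05
tool_pos: [0.4986, 0.0996, 0.2273]
orientation: [179.8, 0.1, 141.9]
force: [0.3, -0.5, 0.2]
opening: 0.0004
```

```bash
python3 - <<'E'
from h import *
o=telemetry.get_obs(); print({k:np.round(o[k],4) for k in("clock","joint_pos","tool_pos","orientation","force")})
im=optics.snapshot("scene"); im2=optics.snapshot("top")
cv2.imwrite("pics/scene10.png",im[:,:,::-1]);cv2.imwrite("pics/top10.png",im2[:,:,::-1])
a=cv2.imread("pics/scene10.png")[150:270,265:405];cv2.imwrite("pics/scene10c.png",cv2.resize(a,None,fx=5,fy=5,interpolation=2))
m=redmask(im); k,l,st,c=cv2.connectedComponentsWithStats(m); print([(st[i].tolist(),c[i].round(1)) for i in range(1,k) if st[i][4]>4])
E
```

```text
{'clock': np.float64(16.05), 'joint_pos': array([ 3.350340e+01,  4.524100e+00, -2.013620e+01,  6.640000e-02,
       -6.505910e+01, -1.616244e+02]), 'tool_pos': array([0.4986, 0.0996, 0.2273]), 'orientation': array([1.797527e+02, 1.458000e-01, 1.419066e+02]), 'force': array([ 0.3282, -0.5146,  0.1906])}
[([346, 196, 6, 4, 12], array([348.8, 197.2]))]
```

View pics/scene10c.png

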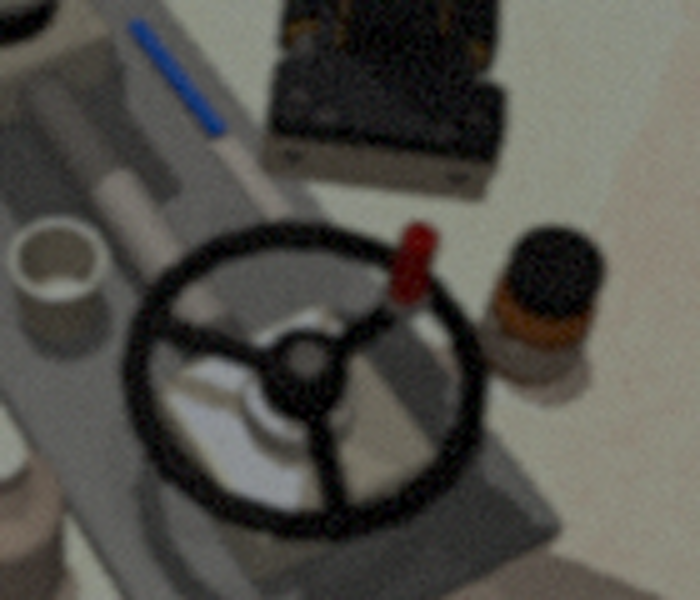

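The knob top is back at pixel (349,197.6), against (349,197.4) at the start. Last check: the bystanders and the plate height over the full views.

```bash
python3 - <<'E'
from h import *
a=cv2.imread("pics/scene0.png");b=cv2.imread("pics/scene10.png")
def cen(im,lo,hi,box):
    x0,y0,x1,y1=box;h=cv2.cvtColor(im[y0:y1,x0:x1],cv2.COLOR_BGR2HSV);m=cv2.inRange(h,lo,hi);M=cv2.moments(m,True);return (round(M['m10']/M['m00']+x0,1),round(M['m01']/M['m00']+y0,1),M['m00'])
for nm,box in [("tray",(335,275,405,338)),("spat blue",(286,148,314,180)),("clamp",(248,130,260,154))]:
    print(nm,[cen(i,(105,150,40),(130,255,255),box) for i in(a,b)])
for nm,box in [("bottle",(245,228,285,278)),("flask",(210,190,248,232)),("cruc",(262,190,290,222)),("jar",(358,190,390,226))]:
    x0,y0,x1,y1=box;p=[cv2.cvtColor(i,cv2.COLOR_BGR2GRAY)[y0:y1,x0:x1].astype(np.float32) for i in(a,b)]
    print(nm,cv2.phaseCorrelate(p[0],p[1],cv2.createHanningWindow((x1-x0,y1-y0),cv2.CV_32F)))
# plate shift: expected pixel shift for 25mm
x=np.array([.531,-.158,.1]);print(proj("scene",x),proj("scene",x+[0,0,.025]))
c=np.hstack([cv2.resize(i[80:290,200:410],(400,400),interpolation=2) for i in(a,b)]);cv2.imwrite("pics/cmp.png",c)
E
```

```text
tray [(370.4, 308.2, 1539.0), (369.3, 308.9, 1507.0)]
spat blue [(300.0, 165.4, 74.0), (300.0, 165.4, 70.0)]
clamp [(254.0, 146.0, 7.0), (253.8, 139.8, 12.0)]
bottle ((-0.017969038885418342, -0.022763367312897742), 1.0864804944992066)
flask ((0.04441344640483891, 0.43683997131857666), 1.1380598937140571)
cruc ((-0.06482901868154478, 0.012732959348614514), 0.9451951916019122)
jar ((-0.15612934919353094, 0.22123118045982793), 1.111652807229095)
[264.10845344 138.96641904] [263.79285995 131.99975937]
```

View pics/cmp.png

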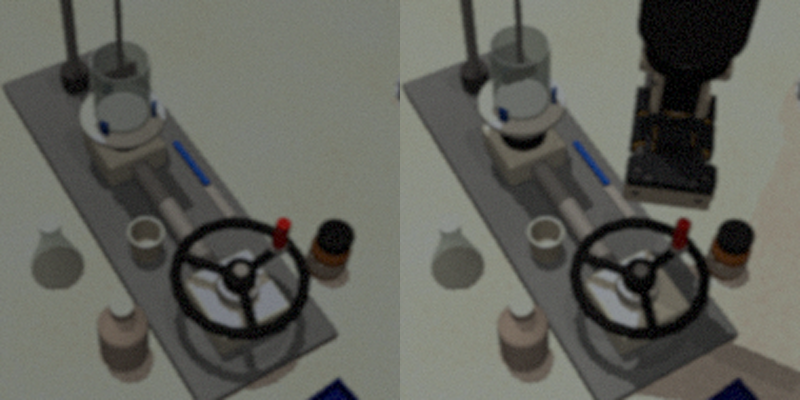

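The comparison shows the knob, bystanders and wheel as they were at the start. The plate clamp is about 6 px higher, and roughly 7 px was expected. I'll hand it in.

```bash
python3 -c "
from plant import ctrl; print(ctrl.close_job())"
```

```text
the job is handed in; nothing more can be done
None
```

I pushed the hand wheel one full clockwise turn by its knob, using the closed fingers' outer side. I then backed off, raised the hand to 0.227 m and handed the job in at about 16 s of the 54 s.

**Last checks:**
- **Knob:** its top is back at pixel (349, 197.6) in the scene camera, against (349, 197.4) at the start. That is well inside the 16 mm allowed.
- **Plate:** the clamps on it stand about 6 px higher, where roughly 7 px was expected for 25 mm. This fits one turn, but it is too coarse on its own to confirm the 1.4 mm tolerance.
- **Bystanders:** all moved less than 0.5 px except the tray, whose colour mask shifted about 1 px (roughly 2–3 mm). I think that is the arm's shadow, since nothing went near the tray.
- **Forces:** the readings at the end of each move were 3 to 6 N for most of the push. They rose to about 9–10 N near the end, where the finger face met the knob at an angle.
- **Not checked:** the arm hid the wheel from the top camera, so the end position was checked from the scene camera only.

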